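# Feel the ski's edges for burrs, tip to tail

## Task

Check the upturned ski for burrs: run your fingertips lightly along the top of the steel edge on your side, from beside the vise block at the ski's tip to beside the block at its tail, without lifting off on the way; then raise the hand and do the far edge the same way, again from tip to tail. Press gently so that the springy ski hardly dips, do not grip or lift it, leave the other tools where they lie and finish clear of everything.

Things in the scene. Friction and masses are not known exactly. Their poses are not given: they have to be found in the camera images.
- ski_vise: Two grey vise blocks fixed on the counter 270 mm either side of the ski's middle, feet 150 x 85 mm. They hold the ski upside down in aluminium jaws 44 mm long, tops 102 mm high (8 mm under the ski's upper face); a black knob sticks out on the far side, 60 mm from the ski. Origin: on the counter under mid-ski; y along the ski to its tip, x away from the robot.
- ski (a joint): How far the ski is pushed down (m, 0 at rest). Junior ski, base up: black upper face 110 mm high, about 890 mm long, 68 mm wide at the waist, 14 mm thick. Tip: round end curving down, on the robot's left; tail: straight square end. It gives 1 mm per 2 N on its rubber pads (a light touch dips it 1 to 5 mm) and bottoms at 16 mm.
- near_edge: The near steel edge of the ski (on the robot's side): bright strip 2.5 mm wide, flush with the black base, along the ski's rim. Origin: on its top at its outer line, at mid-length (waist). y runs along the ski to its tip, x across it away from the robot, z up. It bows gently: 200 mm either way it lies 3.3 mm farther out (-x). Its top is level, about 110 mm above the counter.
- near_edge_tip (a point): Point on the top of the near edge where its run begins: 200 mm from the middle towards the tip, some 48 mm short of the tip-side vise jaws. Shut fingertips pointing down and centred on it overlap the edge by about 10 mm each side. Same axes as the edge.
- near_edge_mid (a point): Point on the top of the near edge at the middle of the run (the waist).
- near_edge_tail (a point): Point on the top of the near edge where its run ends: 200 mm from the middle towards the tail, some 48 mm short of the tail-side vise jaws.
- far_edge: The far steel edge of the ski (on the side away from the robot): bright strip 2.5 mm wide, flush with the black base, along the ski's rim. Origin: on its top at its outer line, at mid-length (waist). y runs along the ski to its tip, x across it away from the robot, z up. It bows gently: 200 mm either way it lies 3.3 mm farther out (+x). Its top is level, about 110 mm above the counter.
- far_edge_tip (a point): Point on the top of the far edge where its run begins: 200 mm from the middle towards the tip, some 48 mm short of the tip-side vise jaws. Shut fingertips pointing down and centred on it overlap the edge by about 10 mm each side. Same axes as the edge.
- far_edge_mid (a point): Point on the top of the far edge at the middle of the run (the waist).
- far_edge_tail (a point): Point on the top of the far edge where its run ends: 200 mm from the middle towards the tail, some 48 mm short of the tail-side vise jaws.
- wax: Purple wax block, 60 x 36 x 24 mm high, loose on the counter in front of the ski. Origin under its centre. Leave alone.
- tin: Stainless round tin with a ridged twist cap, 64 mm across, 59 mm high, loose in front of the ski. Origin under its centre. Leave alone.
- brush: Nylon brush with a wooden back, 60 x 125 x 36 mm high, bristles down, loose behind the ski. Origin under its centre. Leave alone.
- cork: Cork block, 55 x 85 x 30 mm high, loose on the counter under the ski. Origin under its centre. Leave alone.
- edge_guide: Aluminium file guide (an L of 32 x 80 mm, 32 mm high, with two black screws), loose behind the ski. Origin under its centre. Leave alone.
- scraper: Clear acrylic scraper, 60 x 140 x 5 mm, loose on the counter below the rack at the back. Origin under its centre. Leave alone.

How it is judged:
By the outcome, as a careful person would: the job done as asked, in the order asked, and still so for the second after the job is handed in, with the robot touching nothing.
It also fails if it takes over 62 s, if anything falls off the work surface, if the arm or the gripper's body presses on something with over 40 N, if the wrist force passes 120 N, or if a joint passes its speed limit or range.

## Robot

A 6-joint arm with a two-finger parallel gripper is mounted at the origin on the work surface. World frame = base frame: x ahead of the robot, y to its left, z up, the work surface at z = 0. Lengths are in m, angles in degrees, forces in N, time in s.
With the tool pointing down it reaches from about 0.3 to 0.875 m from the base axis. Payload 4.2 kg.
Tool frame: the origin (TCP) lies midway between the tips of the shut fingers; the grasp point (between the pads) lies 19 mm behind it; z points along the fingers, y is the direction in which the jaws open and shut (so a half turn about z gives the same grasp; the last joint's range is limited). The gripper opens to 85 mm and grips with 20 to 120 N. Pads are 22 mm wide; open, the fingers measure 114 mm over their backs; the gripper's body (76 mm by 85 mm) begins 54 mm behind the grasp point. The pads swing forward as they close: fully open they stand 13 mm farther back than shut.
Start: joints at [-1.146, 18.312, 89.639, -0, 72.044, -1.146], TCP at [0.575, 0, 0.231] pointing down, gripper open.
Joint ranges: [-177.97, 177.97], [-48.28, 115.42], [12.27, 149.76], [-77.06, 257.06], [2.81, 150.46], [-146.56, 146.56]. Speed limits (degrees/s): [147.25, 147.25, 180, 180, 180, 180].

## Interface

Orientations are given as [roll, pitch, yaw] about the fixed x, y, z axes, in that order (R = Rz(yaw) Ry(pitch) Rx(roll)).
In Python, from workcell import state, read_camera, finish_job, find_in, pinpoint gives the robot as it stands.
- The arm moves only by the tool step_arm, never from a script. Its argument "targets" is a list of rows, each a list of 2 entries, a list of its own where there are three numbers: the shift along the tool's x, y, z as a fraction of full scale, then the turn, a rotation vector about the tool's x, y, z as a fraction of full scale. In form: [[[tx, ty, tz], [ax, ay, az]], ...]. A call has 1 to 20 rows; each row shifts and turns the commanded pose from where the row before left it, along the tool's axes as they then stand; what a row does not reach is not made up. Full scale, the value 1, is 4 cm for a shift and 5 degrees for a turn. A row lasts 1/12 s, in which the tool goes at most 41.7 mm and 7.16 degrees, less where a joint would pass 70% of its speed; a pose out of reach is approached as far as the arm can. A call with a number of a shift or a turn outside -1 to 1 is refused whole. A call with a gripper value outside its range is refused whole. "jaw" is the gripper's target within -1 to 1 (fully open at 1, half-way at 0, shut at -1), set as the call begins (left out, the last holds). The fingers move at their own pace and stop on an object; "newtons" is the grip in N (left out, the last holds). Time passes only in rows, so rows that do not move let the fingers close. It gives the time, the measured TCP pose, the force and the opening at its end, in the units of the state.
- state(): the state, without advancing time (a new reading comes with each control period).
- read_camera(name): name is "scene" or "side" or "wrist"; returns a dict with "pixels" (420x560x3 uint8, blue, green, red), "fx", "fy", "cx", "cy" (pixels), "origin" and "attitude" of the camera in the world. Camera axes: x right, y down, z forward; pixel columns grow to the right and rows downward; lengths in m; the calibration is good to about 2 mm. A picture is of the moment at which its call begins. There is no depth.
- finish_job(): hands the job in, once; it reports no verdict.
Trained networks look in a picture, given as the dict that the camera call returned (one of the last four; its "shot" number tells which), for a name from the list of things; names that differ only in an ending like _2 or _b are one class to them, and where a whole thing is asked for, a point or a joint stands for the part that bears it (a point fixed in the world has none). Each returns a list of dicts, best first, with "p" (0 to 1); they miss things now and then, are a little off and sometimes report something else, mostly with a low value. They report only what shows in the picture. A call takes as long as a camera call.
- find_in(thing, picture): "xyz" ([x, y, z] in m, in world coordinates, good to about 4 mm: the middle of the surface that is visible of it).
- pinpoint(thing, picture): "xyz" ([x, y, z] in m, in world coordinates, good to about 4 mm: a listed point, or the origin of a listed thing).
The state is a dict: "t": time; "q": joint angles; "qvel": joint speeds; "effort": joint torques, N m; "ee_pos": TCP position; "orientation": TCP orientation; "force": force on the tool from outside, world axes, zero at the start; "wrist_torque": the same for the moment, N m; "opening": finger opening in m.
Only numpy, scipy, OpenCV 4.12 (cv2) and the standard library are available. Lean on these libraries where they do the work, as an engineer would, in place of code of your own. Each camera call takes 0.05 s, during which the arm holds its last target. There are 200 camera calls.

## Working session

There is one attempt and no reset: what is moved stays moved. The work goes in short steps, Python scripts to look and compute and a tool call to move; the robot and the scene stay as the last step left them, time stands still between calls to the robot, and variables do not carry over. Pictures are saved under pics/ and viewed, about 8 in all and at most 12, crops included, and the job is handed in when it is done.

Besides the shell and the picture viewer there is one more tool, called after "Call:" by a JSON object that holds its "fn" and its "kwargs", one argument or row to a line. step_arm: Moves the arm, as the interface text tells. Shift numbers are shares of 4 cm and turn numbers shares of 5 degrees, none past 1 either way. Its arguments: {"type":"object","properties":{"targets":{"type":"array"},"jaw":{"type":"number"},"newtons":{"type":"number"}},"required":["targets"]}

```bash
mkdir -p pics; ls; python3 - <<'E'
from workcell import *
import cv2
s=state();print({k:s[k] for k in('t','ee_pos','orientation','force','opening')})
for n in('scene','side'):
    p=read_camera(n);cv2.imwrite(f'pics/{n}0.png',p['pixels'])
    print(n,p['origin'])
    for t in['near_edge_tip','near_edge_mid','near_edge_tail','far_edge_tip','far_edge_mid','far_edge_tail','ski_vise','near_edge','far_edge']:
        r=pinpoint(t,p);print(t,[([round(v,4) for v in d['xyz']],round(d['p'],2)) for d in r[:2]])
E
```

```text
pics
{'t': 0.0, 'ee_pos': array([5.74507031e-01, 3.66632017e-06, 2.30473653e-01]), 'orientation': array([-1.79898037e+02, -2.18632203e-03,  8.99994041e+01]), 'force': array([ 0.3883155 ,  0.21481556, -0.32762527]), 'opening': 0.08523433555667123}
scene [0.98911155 0.49492959 0.67759662]
near_edge_tip [([0.4348, 0.1263, -0.0004], 0.31)]
near_edge_mid []
near_edge_tail []
far_edge_tip []
far_edge_mid []
far_edge_tail []
ski_vise [([0.5288, 0.0592, 0.0019], 0.93)]
near_edge [([0.4346, 0.1294, -0.0], 0.5), ([0.6411, 0.0645, 0.0072], 0.36)]
far_edge []
side [0.46310709 0.55706206 0.70250632]
near_edge_tip []
near_edge_mid []
near_edge_tail []
far_edge_tip []
far_edge_mid [([0.5289, 0.0599, 0.0001], 0.33)]
far_edge_tail []
ski_vise [([0.5322, 0.0549, 0.0026], 0.68)]
near_edge []
far_edge []
```

View pics/scene0.png

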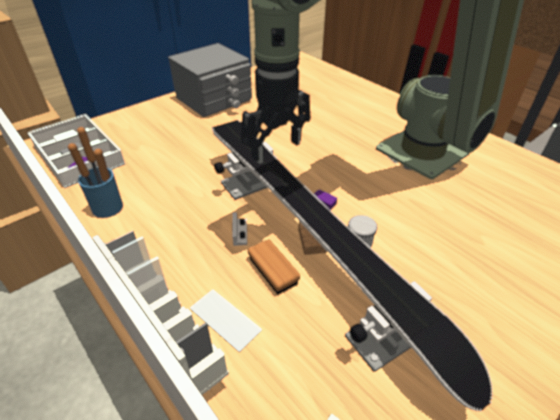

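View pics/side0.png

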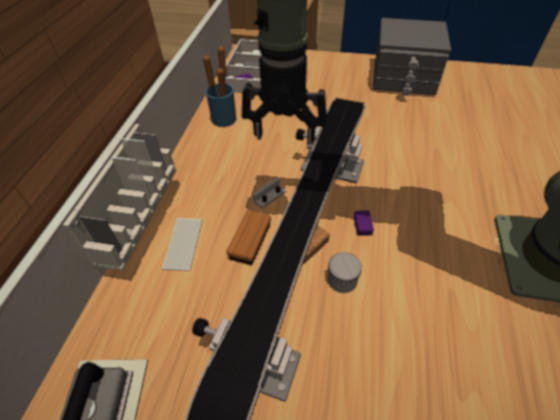

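The scene picture shows the ski running from about (225,130) at the tail to (480,375) at the tip. The side view shows it from (345,105) to (225,400), with the vise knobs on the far side. Next I rectify both views onto the plane z=0.11.

```bash
cat > h.py <<'E'
import numpy as np,cv2
from scipy.spatial.transform import Rotation as Ro
from workcell import *
def att(p):
    a=np.array(p['attitude'],float)
    return a if a.shape==(3,3) else Ro.from_euler('xyz',a,degrees=True).as_matrix() if a.size==3 else Ro.from_quat(a).as_matrix()
def K(p): return np.array([[p['fx'],0,p['cx']],[0,p['fy'],p['cy']],[0,0,1]])
def rect(p,z=.11,x0=.30,x1=.80,y0=-.50,y1=.65,s=.001):
    """top-down: col=(y1-y)/s, row=(x1-x)/s (robot looking forward)"""
    R=att(p).T; o=np.array(p['origin'])
    P=K(p)@np.column_stack([R[:,0],R[:,1],R@(np.array([0,0,z])-o)])
    A=np.array([[0,-s,x1],[-s,0,y1],[0,0,1]])
    return cv2.warpPerspective(p['pixels'],P@A,(int((y1-y0)/s),int((x1-x0)/s)),flags=cv2.WARP_INVERSE_MAP|cv2.INTER_LINEAR)
E
python3 - <<'E'
from h import *
ims=[]
for n in('scene','side','wrist'):
    p=read_camera(n);print(n,np.round(np.array(p['attitude']),3).tolist(),p['fx'],np.round(p['origin'],3))
    np.save(f'pics/{n}.npy',p,allow_pickle=True)
    if n!='wrist': ims.append(rect(p))
    cv2.imwrite(f'pics/{n}1.png',p['pixels'])
o=cv2.resize(np.vstack(ims),None,fx=.6,fy=.6,interpolation=cv2.INTER_AREA);print(o.shape)
cv2.imwrite('pics/rect.png',o)
E
```

```text
scene [-132.4, -0.807, 139.032] 400.1165884442247 [0.989 0.495 0.678]
side [-138.847, 0.986, -169.154] 389.4965229411995 [0.463 0.557 0.703]
wrist [161.743, 0.064, 0.011] 371.6166006033399 [0.575 0.082 0.375]
(600, 690, 3)
```

View pics/rect.png

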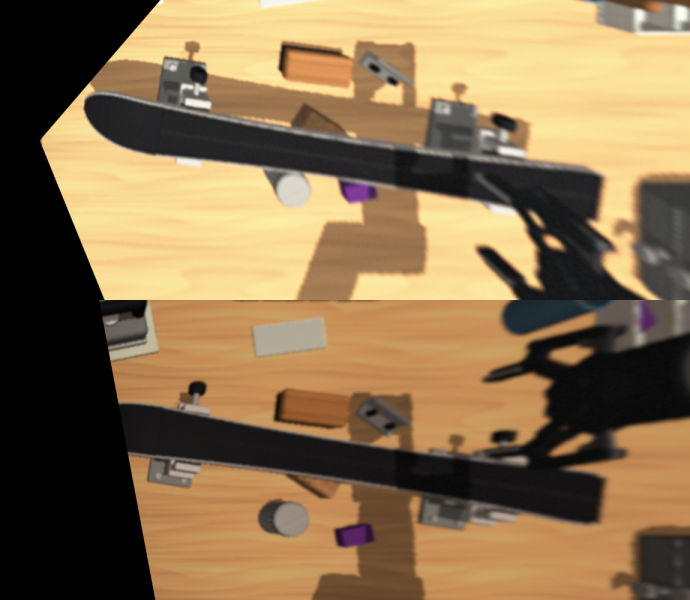

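The rectified views agree. The ski is tilted by about 8°, with its tip at the far left and its tail near the gripper. Next I fit the known outline to the boundaries.

```bash
cat > fit.py <<'E'
from h import *
from scipy.optimize import least_squares
from scipy.ndimage import map_coordinates
def fit(p,guess=(.533,.057,8.),s_rng=(-.19,.21),verbose=True):
    g=cv2.cvtColor(rect(p,s=.0005),cv2.COLOR_BGR2GRAY).astype(float)
    cx,cy,yw=guess;a=np.radians(yw)
    e=np.array([np.sin(a),np.cos(a)]);n=np.array([np.cos(a),-np.sin(a)]) # along to tip, across away
    pts=[];sg=[]
    u=np.arange(.015,.05,.00025)
    for s in np.arange(*s_rng,.005):
        for side in(-1,1):
            w=np.array([cx,cy])+s*e+side*u[:,None]*n
            v=map_coordinates(g,[(.8-w[:,0])/.0005,(.65-w[:,1])/.0005],order=1)
            i=np.flatnonzero(v>v[:20].mean()+25)
            if len(i) and i[0]>0: pts.append(w[i[0]]);sg.append(side)
    pts=np.array(pts);sg=np.array(sg)
    def res(q):
        a=np.radians(q[2]);d=pts-q[:2]
        s=d@[np.sin(a),np.cos(a)];x=d@[np.cos(a),-np.sin(a)]
        return (x*sg-(q[3]+.0033*(s/.2)**2))*1000
    # along-ski position not observable here: pin q1
    f=least_squares(lambda q:res([q[0],cy,q[1],q[2]]),[cx,yw,.032],loss='soft_l1',x_scale=[.01,1,.01])
    r=res([f.x[0],cy,f.x[1],f.x[2]])
    print(np.round(f.x,4),'n',len(sg),'med|r|',np.median(abs(r)).round(2),'side med',[np.median(r[sg==k]).round(2) for k in(-1,1)])
    return f.x
if __name__=='__main__':
    for n in('scene','side'):
        p=np.load(f'pics/{n}.npy',allow_pickle=True).item(); q=fit(p);fit(p,(q[0],.057,q[1]))
E
python3 fit.py
python3 - <<'E'
from h import *
for n in('scene','side'):
    p=read_camera(n)
    for t in('ski_vise','ski'):
        print(n,t,[(np.round(d['xyz'],4).tolist(),round(d['p'],2)) for d in pinpoint(t,p)[:2]],[(np.round(d['xyz'],4).tolist(),round(d['p'],2)) for d in find_in(t,p)[:2]])
E
```

```text
[0.5315 8.8034 0.0277] n 160 med|r| 0.28 side med [np.float64(-0.0), np.float64(-0.02)]
[0.5315 8.8028 0.0277] n 160 med|r| 0.29 side med [np.float64(0.02), np.float64(-0.01)]
[0.5296 8.9398 0.0291] n 160 med|r| 0.22 side med [np.float64(-0.05), np.float64(-0.09)]
[0.5296 8.9431 0.0291] n 160 med|r| 0.27 side med [np.float64(-0.05), np.float64(-0.09)]
scene ski_vise [([0.5149, 0.0552, -0.001], 0.72), ([0.5306, 0.0581, -0.0021], 0.66)] [([0.5672, 0.309, 0.1106], 0.66), ([0.4019, -0.0136, 0.026], 0.51)]Traceback (most recent call last):
  File "<stdin>", line 5, in <module>
ValueError: it knows: brush, cork, edge_guide, far_edge, far_edge_mid, far_edge_tail, far_edge_tip, near_edge, near_edge_mid, near_edge_tail, near_edge_tip, scraper, ski_vise, tin, wax
```

```bash
python3 - <<'E'
from fit import *
p=np.load('pics/wrist.npy',allow_pickle=True).item()
fit(p,(.5305,.057,8.87),(-.05,.12))
im=rect(p,x0=.42,x1=.65,y0=-.15,y1=.25,s=.0005)
for s in(-.1,0,.1):
  a=np.radians(8.87);c=np.array([.5305,.057])+s*np.array([np.sin(a),np.cos(a)])
  for k in(-1,1):
    w=c+k*(.034+.0033*(s/.2)**2)*np.array([np.cos(a),-np.sin(a)])
    cv2.circle(im,(int((.25-w[1])/.0005),int((.65-w[0])/.0005)),3,(0,0,255),-1)
for t in('near_edge','far_edge','near_edge_mid','far_edge_mid','ski_vise'):
    pp=p if t=='near_edge' and 0 else None
cv2.imwrite('pics/wr.png',im)
E
```

```text
[0.5301 8.7885 0.0313] n 52 med|r| 0.09 side med [np.float64(-0.02), np.float64(0.07)]
```

View pics/wr.png

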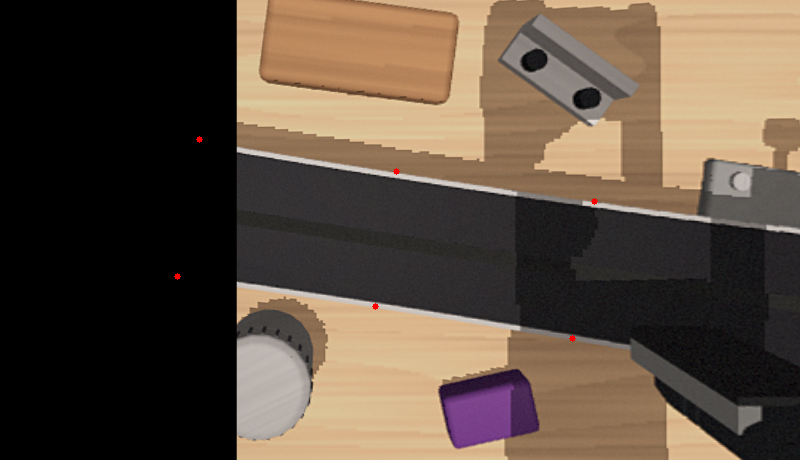

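Wrist fit: half-width 31.3 mm (31.5 expected) and yaw 8.8°. The overlaid red dots sit on the bright strips, so the three cameras agree to 1–2 mm. I'll go above the near tip with the fingers shut.

Call:
{"fn": "step_arm", "kwargs": {
  "targets": [
    [[0,0,0],[0,0,0.88]],
    [[0,0,0],[0,0,0.88]],
    [[0.4,-0.139,0],[0,0,0]],
    [[0.4,-0.139,0],[0,0,0]],
    [[0.4,-0.139,0],[0,0,0]],
    [[0.4,-0.139,0],[0,0,0]],
    [[0.4,-0.139,0],[0,0,0]],
    [[0.4,-0.139,0],[0,0,0]],
    [[0.4,-0.139,0],[0,0,0]],
    [[0.4,-0.139,0],[0,0,0]],
    [[0.4,-0.139,0],[0,0,0]],
    [[0.4,-0.139,0],[0,0,0]],
    [[0.4,-0.139,0],[0,0,0]],
    [[0.4,-0.139,0],[0,0,0]],
    [[0.4,-0.139,0],[0,0,0]],
    [[0.4,-0.139,0],[0,0,0]],
    [[0.4,-0.139,0],[0,0,0]],
    [[0.4,-0.139,0],[0,0,0]],
    [[0,0,0],[0,0,0]],
    [[0,0,0],[0,0,0]]
  ],
  "jaw": -1,
  "newtons": 20
}}

```text
t: 2.97
ee_pos: [0.5261, 0.267, 0.2312]
orientation: [180.0, 0.0, 81.3]
force: [-0.6, 0.5, -0.0]
opening: -0.0
```

```bash
cat > w.py <<'E'
from fit import *
C=np.array([.5301,.057]);a=np.radians(8.8);e=np.array([np.sin(a),np.cos(a)]);n=np.array([np.cos(a),-np.sin(a)])
def where():
    s=state();d=s['ee_pos'][:2]-C
    print('t',round(s['t'],2),'along %.1f across %.1f z %.1f mm'%(d@e*1e3,d@n*1e3,s['ee_pos'][2]*1e3),'ori',np.round(s['orientation'],2),'F',np.round(s['force'],1),'open',round(s['opening'],4))
E
python3 - <<'E'
from w import *
where()
p=read_camera('wrist');fit(p,(.5301,.057,8.8),(.1,.26))
for t in('near_edge_tip','far_edge_tip','ski_vise'):
    print(t,[(np.round((np.array(d['xyz'][:2])-C)@np.array([e,n]).T*1e3,1).tolist(),round(d['xyz'][2],3),round(d['p'],2)) for d in pinpoint(t,p)[:2]])
# ski-frame topdown at jaw height .102: rotate rect
im=rect(p,z=.102,x0=.42,x1=.72,y0=.13,y1=.53,s=.0005)
for s in(.2,.248,.292):
  for k in(-1,1):
    w=C+s*e+k*.045*n;cv2.circle(im,(int((.53-w[1])/.0005),int((.72-w[0])/.0005)),3,(0,0,255),-1)
cv2.imwrite('pics/wr2.png',im)
E
```

```text
t 2.97 along 206.9 across -36.1 z 231.2 mm ori [1.7999e+02 3.0000e-02 8.1290e+01] F [-0.6  0.5 -0. ] open -0.0
[0.5332 8.1259 0.0308] n 63 med|r| 0.65 side med [np.float64(0.23), np.float64(0.02)]
near_edge_tip []
far_edge_tip []
ski_vise [([26.6, 110.5], 0.003, 0.24)]
```

View pics/wr2.png

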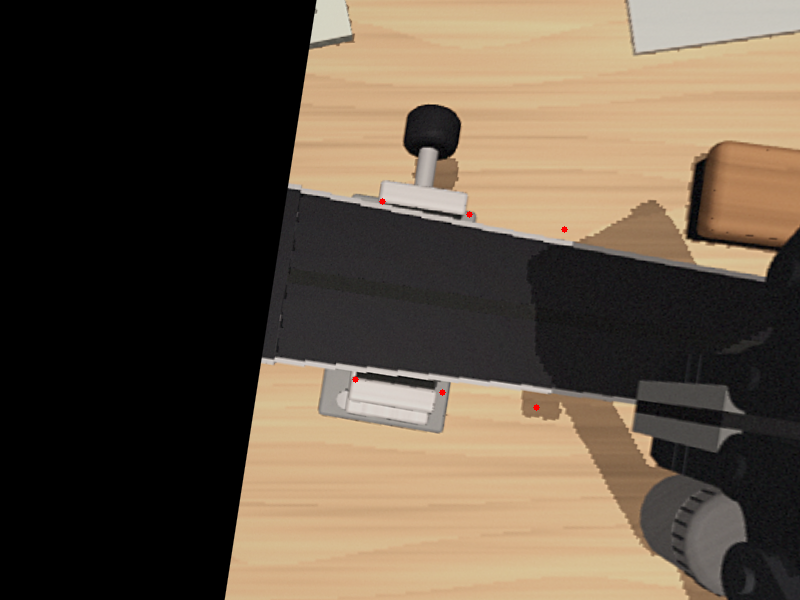

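The jaw-end dots lie within 1–3 mm of the jaws' ends (far jaw columns 381–467, near 350–436), so mid-ski is about 2 mm nearer the tip than assumed. I'm directly above the start and will go down.

Call:
{"fn": "step_arm", "kwargs": {
  "targets": [
    [[0,0,0.25],[0,0,0]],
    [[0,0,0.25],[0,0,0]],
    [[0,0,0.25],[0,0,0]],
    [[0,0,0.25],[0,0,0]],
    [[0,0,0.25],[0,0,0]],
    [[0,0,0.25],[0,0,0]],
    [[0,0,0.25],[0,0,0]],
    [[0,0,0.25],[0,0,0]],
    [[0,0,0.25],[0,0,0]],
    [[0,0,0.25],[0,0,0]],
    [[0,0,0.08],[0,0,0]],
    [[0,0,0.08],[0,0,0]],
    [[0,0,0.08],[0,0,0]],
    [[0,0,0.08],[0,0,0]],
    [[0,0,0.08],[0,0,0]],
    [[0,0,0.04],[0,0,0]],
    [[0,0,0],[0,0,0]],
    [[0,0,0],[0,0,0]]
  ]
}}

```text
t: 4.67
ee_pos: [0.5263, 0.2666, 0.1138]
orientation: [180.0, -0.0, 81.2]
force: [0.6, 0.4, -0.2]
opening: -0.0001
```

```bash
python3 -c "
from w import *
where()"
```

```text
t 4.67 along 206.6 across -35.8 z 113.8 mm ori [ 1.7998e+02 -1.0000e-02  8.1200e+01] F [ 0.6  0.4 -0.2] open -0.0001
```

Down another 5.6 mm or so gives a light touch of about 2 mm.

Call:
{"fn": "step_arm", "kwargs": {
  "targets": [
    [[0,0,0.025],[0,0,0]],
    [[0,0,0.025],[0,0,0]],
    [[0,0,0.025],[0,0,0]],
    [[0,0,0.025],[0,0,0]],
    [[0,0,0.025],[0,0,0]],
    [[0,0,0.02],[0,0,0]],
    [[0,0,0],[0,0,0]],
    [[0,0,0],[0,0,0]]
  ]
}}

```text
t: 5.33
ee_pos: [0.5264, 0.2666, 0.1083]
orientation: [180.0, -0.0, 81.2]
force: [-0.6, -0.9, 3.2]
opening: 0.0002
```

```bash
python3 -c "
from w import *
where()"
```

```text
t 5.33 along 206.6 across -35.8 z 108.3 mm ori [ 1.7998e+02 -1.0000e-02  8.1200e+01] F [-0.6 -0.9  3.2] open 0.0002
```

Contact: 3.2 N, dip about 1.6 mm. I'll press 0.7 mm more and slide.

Call:
{"fn": "step_arm", "kwargs": {
  "targets": [
    [[0,0,0.018],[0,0,0]],
    [[0.2,0.0045,0],[0,0,0]],
    [[0.2,0.0045,0],[0,0,0]]
  ]
}}

```text
t: 5.58
ee_pos: [0.5293, 0.2821, 0.1075]
orientation: [180.0, 0.1, 81.2]
force: [-0.6, -2.0, 4.6]
opening: 0.0002
```

I got the sign wrong: that went 16 mm toward the tip, still lightly on the edge and short of the jaws. It only makes the run start nearer the block. I'll now slide toward the tail without lifting.

Call:
{"fn": "step_arm", "kwargs": {
  "targets": [
    [[-0.1,0,0],[0,0,0]],
    [[-0.2,0.002,0],[0,0,0]],
    [[-0.2,0.002,0],[0,0,0]],
    [[-0.2,0.002,0],[0,0,0]],
    [[-0.2,0.002,0],[0,0,0]],
    [[-0.2,0.002,0],[0,0,0]],
    [[-0.2,0.002,0],[0,0,0]],
    [[-0.2,0.002,0],[0,0,0]],
    [[-0.2,0.002,0],[0,0,0]],
    [[-0.2,0.002,0],[0,0,0]],
    [[-0.2,0.0033,0],[0,0,0]],
    [[-0.2,0.0033,0],[0,0,0]],
    [[-0.2,0.0033,0],[0,0,0]],
    [[-0.2,0.0033,0],[0,0,0]],
    [[-0.2,0.0033,0],[0,0,0]],
    [[-0.2,0.0033,0],[0,0,0]],
    [[-0.2,0.0033,0],[0,0,0]],
    [[-0.2,0.0033,0],[0,0,0]],
    [[-0.2,0.0033,0],[0,0,0]],
    [[-0.2,0.0033,0],[0,0,0]]
  ]
}}

```text
t: 7.25
ee_pos: [0.5068, 0.127, 0.1074]
orientation: [-180.0, -0.0, 81.1]
force: [-0.3, 2.8, 4.4]
opening: 0.0001
```

```bash
python3 -c "
from w import *
where()"
```

```text
t 7.25 along 65.6 across -33.7 z 107.4 mm ori [-1.800e+02 -3.000e-02  8.114e+01] F [-0.3  2.8  4.4] open 0.0001
```

Call:
{"fn": "step_arm", "kwargs": {
  "targets": [
    [[-0.2,0.001,0],[0,0,0]],
    [[-0.2,0.001,0],[0,0,0]],
    [[-0.2,0.001,0],[0,0,0]],
    [[-0.2,0.001,0],[0,0,0]],
    [[-0.2,0.001,0],[0,0,0]],
    [[-0.2,0.001,0],[0,0,0]],
    [[-0.2,0.001,0],[0,0,0]],
    [[-0.2,0.001,0],[0,0,0]],
    [[-0.2,0.001,0],[0,0,0]],
    [[-0.2,0.001,0],[0,0,0]],
    [[-0.2,-0.001,0],[0,0,0]],
    [[-0.2,-0.001,0],[0,0,0]],
    [[-0.2,-0.001,0],[0,0,0]],
    [[-0.2,-0.001,0],[0,0,0]],
    [[-0.2,-0.001,0],[0,0,0]],
    [[-0.2,-0.001,0],[0,0,0]],
    [[-0.2,-0.001,0],[0,0,0]],
    [[-0.2,-0.001,0],[0,0,0]],
    [[-0.2,-0.001,0],[0,0,0]],
    [[-0.2,-0.001,0],[0,0,0]]
  ]
}}

```text
t: 8.92
ee_pos: [0.4817, -0.0309, 0.1072]
orientation: [-179.9, -0.0, 81.1]
force: [1.3, 4.7, 5.9]
opening: -0.0004
```

```bash
python3 -c "
from w import *
where()
p=read_camera('wrist');fit(p,(.5301,.057,8.8),(-.12,.0))"
```

```text
t 8.92 along -94.2 across -34.4 z 107.2 mm ori [-1.7994e+02 -4.0000e-02  8.1140e+01] F [1.3 4.7 5.9] open -0.0004
[0.5296 8.4052 0.0306] n 46 med|r| 0.23 side med [np.float64(0.22), np.float64(0.01)]
```

Call:
{"fn": "step_arm", "kwargs": {
  "targets": [
    [[-0.2,-0.001,0],[0,0,0]],
    [[-0.2,-0.001,0],[0,0,0]],
    [[-0.2,-0.002,0],[0,0,0]],
    [[-0.2,-0.002,0],[0,0,0]],
    [[-0.2,-0.002,0],[0,0,0]],
    [[-0.2,-0.003,0],[0,0,0]],
    [[-0.2,-0.003,0],[0,0,0]],
    [[-0.2,-0.003,0],[0,0,0]],
    [[-0.2,-0.003,0],[0,0,0]],
    [[-0.2,-0.003,0],[0,0,0]],
    [[-0.2,-0.003,0],[0,0,0]],
    [[-0.2,-0.003,0],[0,0,0]],
    [[-0.2,-0.003,0],[0,0,0]],
    [[-0.2,-0.003,0],[0,0,0]],
    [[0,0,0],[0,0,0]],
    [[0,0,0],[0,0,0]]
  ]
}}

```text
t: 10.3
ee_pos: [0.4625, -0.142, 0.1071]
orientation: [-179.9, 0.1, 81.2]
force: [-0.6, -0.2, 6.1]
opening: -0.0
```

```bash
python3 -c "
from w import *
where()"
```

```text
t 10.3 along -207.0 across -36.3 z 107.1 mm ori [-1.7989e+02  7.0000e-02  8.1160e+01] F [-0.6 -0.2  6.1] open -0.0
```

The near edge is done: I ended at −207 mm with 4–6 N throughout. Now raise and go over to the far tip.

Call:
{"fn": "step_arm", "kwargs": {
  "targets": [
    [[0,0,-0.25],[0,0,0]],
    [[0,0,-0.25],[0,0,0]],
    [[0,0,-0.25],[0,0,0]],
    [[0,0,-0.25],[0,0,0]],
    [[0,0,-0.25],[0,0,0]],
    [[0,0,-0.25],[0,0,0]],
    [[0,0,-0.25],[0,0,0]],
    [[0,0,-0.25],[0,0,0]],
    [[0.4,0.07,0],[0,0,0]],
    [[0.4,0.07,0],[0,0,0]],
    [[0.4,0.07,0],[0,0,0]],
    [[0.4,0.07,0],[0,0,0]],
    [[0.4,0.07,0],[0,0,0]],
    [[0.4,0.07,0],[0,0,0]],
    [[0.4,0.07,0],[0,0,0]],
    [[0.4,0.07,0],[0,0,0]],
    [[0.4,0.07,0],[0,0,0]],
    [[0.4,0.07,0],[0,0,0]],
    [[0.4,0.07,0],[0,0,0]],
    [[0.4,0.07,0],[0,0,0]]
  ]
}}

```text
t: 11.97
ee_pos: [0.5269, 0.0447, 0.1877]
orientation: [180.0, 0.0, 81.2]
force: [0.4, 0.4, -0.3]
opening: 0.0001
```

Call:
{"fn": "step_arm", "kwargs": {
  "targets": [
    [[0.4,0.07,0],[0,0,0]],
    [[0.4,0.07,0],[0,0,0]],
    [[0.4,0.07,0],[0,0,0]],
    [[0.4,0.07,0],[0,0,0]],
    [[0.4,0.07,0],[0,0,0]],
    [[0.4,0.07,0],[0,0,0]],
    [[0.4,0.07,0],[0,0,0]],
    [[0.4,0.07,0],[0,0,0]],
    [[0.4,0.07,0],[0,0,0]],
    [[0.4,0.07,0],[0,0,0]],
    [[0.4,0.07,0],[0,0,0]],
    [[0.4,0.07,0],[0,0,0]],
    [[0.4,0.07,0],[0,0,0]],
    [[0.4,0.07,0],[0,0,0]],
    [[0,0,0],[0,0,0]],
    [[0,0,0],[0,0,0]]
  ]
}}

```text
t: 13.3
ee_pos: [0.5998, 0.2602, 0.1867]
orientation: [-180.0, 0.0, 81.3]
force: [0.4, -0.3, 0.8]
opening: 0.0001
```

```bash
python3 - <<'E'
from w import *
where()
p=read_camera('wrist');q=fit(p,(.5301,.057,8.8),(.15,.29))
ims=rect(p,x0=.45,x1=.70,y0=.15,y1=.45,s=.0005)
w=C+.202*e+.0373*n;cv2.circle(ims,(int((.45-w[1])/.0005),int((.70-w[0])/.0005)),3,(0,0,255),-1)
cv2.imwrite('pics/wr3.png',ims)
E
```

```text
t 13.3 along 211.5 across 37.8 z 186.7 mm ori [-1.7997e+02  4.0000e-02  8.1280e+01] F [ 0.4 -0.3  0.8] open 0.0001
[0.5282 9.301  0.031 ] n 56 med|r| 0.4 side med [np.float64(-0.05), np.float64(0.21)]
```

View pics/wr3.png

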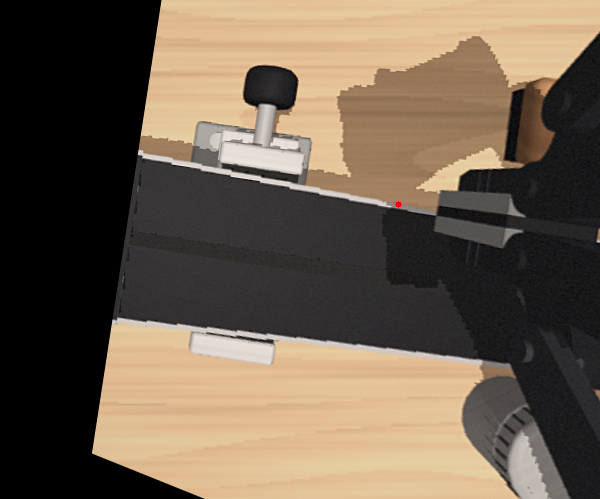

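The dot at (398,204) sits on the far strip's outer line, just ahead of the fingertips. Shift 1.4 mm inward and go down.

Call:
{"fn": "step_arm", "kwargs": {
  "targets": [
    [[0,-0.035,0.25],[0,0,0]],
    [[0,0,0.25],[0,0,0]],
    [[0,0,0.25],[0,0,0]],
    [[0,0,0.25],[0,0,0]],
    [[0,0,0.25],[0,0,0]],
    [[0,0,0.25],[0,0,0]],
    [[0,0,0.08],[0,0,0]],
    [[0,0,0.08],[0,0,0]],
    [[0,0,0.08],[0,0,0]],
    [[0,0,0.08],[0,0,0]],
    [[0,0,0.025],[0,0,0]],
    [[0,0,0.025],[0,0,0]],
    [[0,0,0.025],[0,0,0]],
    [[0,0,0.025],[0,0,0]],
    [[0,0,0.025],[0,0,0]],
    [[0,0,0.02],[0,0,0]],
    [[0,0,0],[0,0,0]],
    [[0,0,0],[0,0,0]]
  ]
}}

```text
t: 14.85
ee_pos: [0.5986, 0.2595, 0.109]
orientation: [180.0, -0.0, 81.2]
force: [0.3, 0.3, 1.6]
opening: -0.0001
```

```bash
python3 -c "
from w import *
where()"
```

```text
t 14.85 along 210.6 across 36.7 z 109.0 mm ori [ 1.7997e+02 -2.0000e-02  8.1200e+01] F [0.3 0.3 1.6] open -0.0001
```

Call:
{"fn": "step_arm", "kwargs": {
  "targets": [
    [[0,0,0.02],[0,0,0]],
    [[0,0,0.02],[0,0,0]],
    [[-0.2,-0.005,0],[0,0,0]],
    [[-0.2,-0.005,0],[0,0,0]],
    [[-0.2,-0.005,0],[0,0,0]],
    [[-0.2,-0.005,0],[0,0,0]],
    [[-0.2,-0.005,0],[0,0,0]],
    [[-0.2,-0.005,0],[0,0,0]],
    [[-0.2,-0.005,0],[0,0,0]],
    [[-0.2,-0.005,0],[0,0,0]],
    [[-0.2,-0.005,0],[0,0,0]],
    [[-0.2,-0.005,0],[0,0,0]],
    [[-0.2,-0.002,0],[0,0,0]],
    [[-0.2,-0.002,0],[0,0,0]],
    [[-0.2,-0.002,0],[0,0,0]],
    [[-0.2,-0.002,0],[0,0,0]],
    [[-0.2,-0.002,0],[0,0,0]],
    [[-0.2,-0.002,0],[0,0,0]],
    [[-0.2,-0.002,0],[0,0,0]],
    [[-0.2,-0.002,0],[0,0,0]]
  ]
}}

```text
t: 16.52
ee_pos: [0.5736, 0.1168, 0.1073]
orientation: [180.0, -0.0, 81.2]
force: [0.4, 2.9, 5.1]
opening: 0.0003
```

```bash
python3 -c "
from w import *
where()"
```

```text
t 16.52 along 65.8 across 33.9 z 107.3 mm ori [ 1.7998e+02 -4.0000e-02  8.1160e+01] F [0.4 2.9 5.1] open 0.0003
```

Call:
{"fn": "step_arm", "kwargs": {
  "targets": [
    [[-0.2,-0.001,0],[0,0,0]],
    [[-0.2,-0.001,0],[0,0,0]],
    [[-0.2,-0.001,0],[0,0,0]],
    [[-0.2,-0.001,0],[0,0,0]],
    [[-0.2,0,0],[0,0,0]],
    [[-0.2,0,0],[0,0,0]],
    [[-0.2,0,0],[0,0,0]],
    [[-0.2,0,0],[0,0,0]],
    [[-0.2,0,0],[0,0,0]],
    [[-0.2,0,0],[0,0,0]],
    [[-0.2,0.001,0],[0,0,0]],
    [[-0.2,0.001,0],[0,0,0]],
    [[-0.2,0.001,0],[0,0,0]],
    [[-0.2,0.001,0],[0,0,0]],
    [[-0.2,0.001,0],[0,0,0]],
    [[-0.2,0.002,0],[0,0,0]],
    [[-0.2,0.002,0],[0,0,0]],
    [[-0.2,0.002,0],[0,0,0]],
    [[-0.2,0.002,0],[0,0,0]],
    [[-0.2,0.002,0],[0,0,0]]
  ]
}}

```text
t: 18.18
ee_pos: [0.5489, -0.0412, 0.1071]
orientation: [-180.0, -0.0, 81.2]
force: [-0.3, 3.9, 5.9]
opening: -0.0001
```

```bash
python3 -c "
from w import *
where()"
```

```text
t 18.18 along -94.1 across 33.6 z 107.1 mm ori [-1.7996e+02 -4.0000e-02  8.1150e+01] F [-0.3  3.9  5.9] open -0.0001
```

Call:
{"fn": "step_arm", "kwargs": {
  "targets": [
    [[-0.2,0.004,0],[0,0,0]],
    [[-0.2,0.004,0],[0,0,0]],
    [[-0.2,0.005,0],[0,0,0]],
    [[-0.2,0.005,0],[0,0,0]],
    [[-0.2,0.005,0],[0,0,0]],
    [[-0.2,0.006,0],[0,0,0]],
    [[-0.2,0.006,0],[0,0,0]],
    [[-0.2,0.006,0],[0,0,0]],
    [[-0.2,0.006,0],[0,0,0]],
    [[-0.2,0.006,0],[0,0,0]],
    [[-0.2,0.006,0],[0,0,0]],
    [[-0.2,0.006,0],[0,0,0]],
    [[-0.2,0.006,0],[0,0,0]],
    [[-0.2,0.006,0],[0,0,0]],
    [[0,0,0],[0,0,0]],
    [[0,0,0],[0,0,0]]
  ]
}}

```text
t: 19.52
ee_pos: [0.5342, -0.1532, 0.107]
orientation: [-179.9, 0.1, 81.2]
force: [-0.8, -1.0, 5.4]
opening: -0.0
```

```bash
python3 -c "
from w import *
where()"
```

```text
t 19.52 along -207.1 across 36.2 z 107.0 mm ori [-1.7991e+02  8.0000e-02  8.1160e+01] F [-0.8 -1.   5.4] open -0.0
```

Both runs are done. Lift clear.

Call:
{"fn": "step_arm", "kwargs": {
  "targets": [
    [[0,0,-0.25],[0,0,0]],
    [[0,0,-0.4],[0,0,0]],
    [[0,0,-0.4],[0,0,0]],
    [[0,0,-0.4],[0,0,0]],
    [[0,0,-0.4],[0,0,0]],
    [[0,0,-0.4],[0,0,0]],
    [[0,0,-0.4],[0,0,0]],
    [[0,0,-0.4],[0,0,0]],
    [[0,0,0],[0,0,0]],
    [[0,0,0],[0,0,0]],
    [[0,0,0],[0,0,0]]
  ]
}}

```text
t: 20.43
ee_pos: [0.5344, -0.1518, 0.2278]
orientation: [-179.8, -0.0, 81.2]
force: [1.3, 0.1, -0.3]
opening: -0.0
```

```bash
python3 - <<'E'
from w import *
where();p=read_camera('side');cv2.imwrite('pics/end.png',p['pixels'])
E
```

```text
t 20.43 along -205.7 across 36.2 z 227.8 mm ori [-179.84   -0.     81.19] F [ 1.3  0.1 -0.3] open -0.0
```

View pics/end.png

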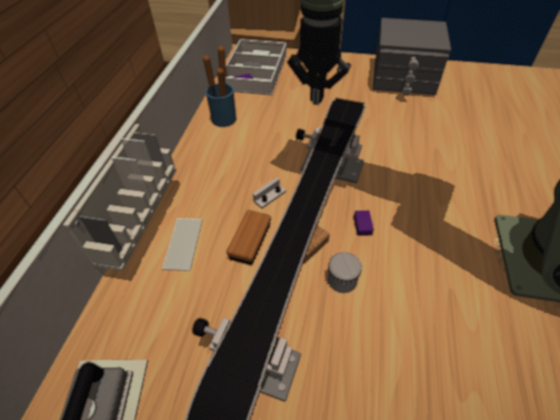

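The hand is clear above the ski with fingertips at about (317,97). The brush, guide, wax, tin, cork and scraper are all where they were at the start.

```bash
python3 -c "
from workcell import *
print(finish_job())"
```

```text
the job is handed in; nothing more can be done
None
```

I ran the shut fingertips along the near edge from tip to tail, raised the hand, did the far edge the same way, then lifted clear and handed the job in at about 20.5 s.

- **Runs:** near edge from about +207 to −207 mm, far edge from +211 to −207 mm, in my measured ski frame. Mid-ski may lie about 2 mm nearer the tip than that frame assumes. Where I checked, the fingertips were within about 1.5 mm of the middle of the strip.
- **Pressure:** 3–6 N once pressed to sliding depth, dipping the ski about 2–3 mm. Contact was read between moves, not continuously, and showed no lift-off.
- **Slip:** at the start of the near edge I had a sign wrong and slid about 16 mm toward the tip block. I stayed in light contact and clear of the jaws, then ran to the tail without lifting.
- **Last check:** fingertips 228 mm above the counter with force near zero. The tools in the final picture are where they began. The networks mostly missed the edge points, so I used outline fits from three cameras, which agreed to 1–2 mm.

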